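# Latch the battery box onto the portable radio

## Robot

A 6-joint arm with a two-finger parallel gripper is mounted at the origin on the work surface. World frame = base frame: x ahead of the robot, y to its left, z up, the work surface at z = 0. Lengths are in mm, angles in degrees, forces in N, time in s.
With the tool pointing down it reaches from about 300 to 850 mm from the base axis. Payload 4.2 kg.
Tool frame: the origin (TCP) lies on the centre line of the jaws, within the pads' length; the fingertips stand 14 mm ahead of it and the grasp point (between the pads) lies 5 mm behind it (env.finger_overhang is the z of the fingertips in the tool frame, in mm); z points along the fingers, y is the line along which they close (so a half turn about z gives the same grasp; the last joint's range is limited). The gripper opens to 91 mm and grips with 3 to 60 N. Pads are 32 mm wide; open, the fingers measure 118 mm over their backs; the gripper's body (76 mm by 178 mm) begins 60 mm behind the grasp point.
Start: joints at [-1.146, 18.312, 89.639, -0, 72.044, -1.146], TCP at [575.015, 0, 227.976] pointing down, gripper open.
Joint ranges: [-177.97, 177.97], [-48.28, 115.42], [12.27, 149.76], [-77.06, 257.06], [2.81, 150.46], [-146.56, 146.56]. Speed limits (degrees/s): [147.25, 147.25, 180, 180, 180, 180].

## Interface

Orientations are given as [roll, pitch, yaw] about the fixed x, y, z axes, in that order (R = Rz(yaw) Ry(pitch) Rx(roll)).
In Python, from workcell import sensors, viewer, env gives the robot as it stands. The module is installed in compiled form; this text tells all that it offers.
- The arm moves only by the tool step_arm, never from a script. Its argument "plan" is one flat list of numbers, 6 for each row, row after row: the shift along the tool's x, y, z in cm, then the turn, a rotation vector about the tool's x, y, z in rad. In form: [x, y, z, wx, wy, wz, x, y, z, wx, wy, wz, ...]. A call has 1 to 5 rows; each row shifts and turns the commanded pose from where the row before left it, along the tool's axes as they then stand; what a row does not reach is not made up. A row lasts 1/12 s, in which the tool goes at most 41.7 mm and 7.16 degrees, less where a joint would pass 70% of its speed; a pose out of reach is approached as far as the arm can. A call is refused whole if a number of a shift passes 4.17 or a number of a turn 0.125, either way. A call with a gripper value outside its range is refused whole. "hand" is the finger opening in cm, from 0 to 9.12, set as the call begins (left out, the last holds). The fingers move at their own pace and stop on an object; "newtons" is the grip in N (left out, the last holds). Time passes only in rows, so rows that do not move let the fingers close. It gives the time, the measured TCP pose, the force, the opening and the grip force at its end, in the units of the state.
- sensors.state(): the state, without advancing time (a new reading comes with each control period).
- viewer.grab_frame(name): name is "scene" or "side" or "wrist"; returns a dict with "img" (384x512x3 uint8, red, green, blue), "fx", "fy", "cx", "cy" (pixels), "position" and "attitude" of the camera in the world. Camera axes: x right, y down, z forward; pixel columns grow to the right and rows downward; lengths in mm; the calibration is good to about 2 mm. A picture is of the moment at which its call begins. There is no depth.
- env.job_done(): hands the job in; it is judged then, once.
Trained networks look in a picture, given as the dict that the camera call returned (one of the last four; its "shot" number tells which), for a name from the list of things; names that differ only in an ending like _2 or _b are one class to them, and where a whole thing is asked for, a point or a joint stands for the part that bears it (a point fixed in the world has none). Each returns a list of dicts, best first, with "score" (0 to 1); they miss things now and then, are a little off and sometimes report something else, mostly with a low value. They report only what shows in the picture. A call takes as long as a camera call.
- viewer.boxes_of(name, picture): "location" ([column, row] in pixels, amid what is visible of it).
- viewer.pinpoint(name, picture): "location" ([column, row] in pixels: a listed point, or the origin of a listed thing).
The state is a dict: "time_s": time; "qpos": joint angles; "qvel": joint speeds; "effort": joint torques, N m; "ee_pos": TCP position; "ee_rot": TCP orientation; "force": force on the tool from outside, world axes, zero at the start; "torque": the same for the moment, N m; "gripper_width": finger opening in mm; "gripper_force": force on a finger pad.
Only numpy, scipy, OpenCV 4.12 (cv2) and the standard library are available. Lean on these libraries where they do the work, as an engineer would, in place of code of your own. Each camera call takes 0.05 s, during which the arm holds its last target. There are 200 camera calls.

## Task

Latch the battery box onto the portable radio: lift the latch's wire loop by its grip bar, feel its cross bar down into the groove behind the keeper's hook, then swing the lever over and press it flat past centre so that it stays shut with the battery box drawn in. Work gently - do not ram the loop onto the keeper or bear down hard on the lever - and leave everything else on the table as it is.

Things in the scene. Friction and masses are not known exactly. Their poses are not given: they have to be found in the camera images.
- radio: The portable radio lying on the table, a green case that cannot move: 90 mm high, 200 mm deep (its x), 350 mm long (its y, -199 to +150 mm). Origin at table height straight under the lever's hinge. x across the latch, y the draw direction (battery box at the -y end, knobs at the +y end), z up. The steel latch lies along the middle (x = 0) of the flat top.
- lever_hinge (a point): The lever's hinge axis (along the radio's x), 104 mm above the table, at x = y = 0 of the radio; does not move.
- lever (a joint): Lever angle, rad: 0 = flat on the case, pointing to the radio's +y (shut); 1.57 upright; 2.3 fully back, leaning over the loop. It stays where left (light friction); starts at 0.55 to 0.95. The loop is pinned to it 17 mm from the hinge, 0.15 rad below the lever's own line, so pulling the loop to -y raises the lever (3 to 8 N).
- lever_tip (a point): On the lever's upper face, 70 mm from the hinge, 10 mm from its end. A steel strap 26 mm wide, 5 mm thick; upper face 3 mm above the hinge line when flat. With the loop hooked it needs 5 to 15 N near its end over the last 60 degrees, eases at the centre just above flat, then holds itself down; let go earlier it springs up. Stops hard at 0.
- grip_bar (a point): Centre of the loop's round grip bar: 10 mm thick, 36 mm long, parallel to the radio's x, on a stem (10 mm wide, 4 mm thick) standing on the loop's cross bar. With the loop level it stands 30 mm above the cross bar and 10 mm further to -y. Pinch it from above with one finger on its -y and one on its +y side; it can roll between the fingers as the loop tilts.
- cross_bar (a point): Centre of the loop's far cross bar, the part to be hooked: round, 6 mm thick, 50 mm long, along the radio's x. The loop is a stiff wire bail 50 mm wide, 123 mm from its pin in the lever to this bar, light and freely swinging; at the start the bar lies loose on or near the top of the keeper's hook.
- keeper_plate (a point): Over the middle of the +y edge of the keeper's flat base plate (54 x 54 mm, on the battery box), at the height of a hooked cross bar's centre, 3.5 mm above the plate; axes as the radio's. The keeper, a hook with end blocks in one piece, is clamped on the plate so that the hooked bar's centre lies 18.5 to 27.5 mm to -y of this point: different each time, not measured, to be felt or seen.
- battery (a joint): How far the battery box stands off the radio, m along -y: 0.014 at the start (pushed out by its gasket: 15 N, 6 N more per mm pressed in), 0 to 0.0105 when latched.
- mic: Black hand microphone, 58 x 85 x 32 mm, lying beside the radio; origin under its centre.
- handheld: Black handheld radio lying flat, 55 x 125 x 34 mm, stub antenna; origin under its centre.
- driver: Small screwdriver, 130 mm long, lying on the radio's top.
- tin: Round aluminium fuse tin, 42 mm wide, 24 mm high, standing on the radio's top; origin under its centre.
- mug: White mug, 80 mm wide, 95 mm high; origin under its centre.
- tape: Roll of tape, 100 mm wide, 24 mm high; origin under its centre.
- marker: White marker pen, 14 mm thick, 120 mm long, lying on the table.
- keeper_far (a point): Over the middle of the base plate's other (-y) edge, 54 mm from keeper_plate, same height. Keeper, y from the hooked bar's centre: hook (24 mm wide) with post from +3 and nose out to -2.75 mm, underside 5, top 9.5 mm above the centre; end blocks (x = 14 to 25 mm either side) from -10.75 to -16.75 mm, top 7 mm. The bar goes down the 8 mm gap, 6.75 mm to -y, then back to +y.

How it is judged (in metres and radians):
On the way:
1. the loop's cross bar is down in the groove behind the keeper's hook, below the nose (z of cross_bar in the frame of keeper_plate below 0.0035 m and y of cross_bar in the frame of keeper_plate between -0.0365 and -0.016 m and value of joint lever above 0.8 rad), for 0.2 s.
At the end, for the whole second after the job is handed in: The lever lies flat (within 0.06 rad) and still, the loop's cross bar sits under the keeper's hook (15 to 31 mm to -y of the keeper plate point and within 5 mm of its height) and the battery box is drawn in by at least 2.5 mm, to less than 11.5 mm from the radio (value of joint lever below 0.06 rad and value of joint battery below 0.0115 m and z of cross_bar in the frame of keeper_plate between -0.005 and 0.0045 m and y of cross_bar in the frame of keeper_plate between -0.031 and -0.015 m and velocity of joint lever between -0.05 and 0.05 rad/s); the robot touches nothing.
It fails at once if the loop is rammed down on top of the keeper (cross bar not in the groove) with more than 15 N (z of cross_bar in the frame of keeper_plate above 0.006 m and contact force between loop and battery above 15 N).
It fails at once if the lever is pressed with more than 40 N (contact force between anything else and lever_c0 above 40 N or contact force between anything else and lever_c2 above 40 N).
It fails at once if a bystander is moved by more than 30 mm (distance of any of mic, handheld, driver, tin, mug, tape, marker from where it was at the start of the episode above 0.03 m).
It also fails if it takes over 72 s, if anything falls off the work surface, if the arm or the gripper's body presses on something with over 40 N, if the wrist force passes 120 N, or if a joint passes its speed limit or range.

## Working session

There is one attempt and no reset: what is moved stays moved. The work goes in short steps, Python scripts to look and compute and a tool call to move; the robot and the scene stay as the last step left them, time stands still between calls to the robot, and variables do not carry over. Pictures are saved under pics/ and viewed, at most 10 in all, crops included, and the job is handed in when it is done.

Besides the shell and the picture viewer there is one more tool, called after "Call:" as name(argument=value, ...) on one line, values as JSON. step_arm: Moves the arm, as the interface text tells. Its arguments: {"type":"object","properties":{"plan":{"type":"array","items":{"type":"number"}},"hand":{"type":"number"},"newtons":{"type":"number"}},"required":["plan"]}

```bash
mkdir -p pics; cat > h.py <<'E'
import numpy as np, cv2
from scipy.spatial.transform import Rotation as R
from workcell import sensors, viewer, env
def ray(p,uv):
    a=np.array(p["attitude"],float)
    M=a if a.shape==(3,3) else (R.from_euler('xyz',a,degrees=True).as_matrix() if a.size==3 else R.from_quat(a).as_matrix())
    d=M@np.array([(uv[0]-p["cx"])/p["fx"],(uv[1]-p["cy"])/p["fy"],1]); return np.array(p["position"],float),d/np.linalg.norm(d)
def tri(rs):
    A=sum(np.eye(3)-np.outer(d,d) for o,d in rs); b=sum((np.eye(3)-np.outer(d,d))@o for o,d in rs)
    x=np.linalg.solve(A,b); return x,[round(float(np.linalg.norm((np.eye(3)-np.outer(d,d))@(x-o))),1) for o,d in rs]
def atz(r,z): o,d=r; return o+d*(z-o[2])/d[2]
def save(p,n): cv2.imwrite(f"pics/{n}.png",p["img"][:,:,::-1])
E
python3 - <<'E'
from h import *
P={n:viewer.grab_frame(n) for n in("scene","side","wrist")}
for n,p in P.items(): print(n,p["position"],p["attitude"],p["fx"])
cv2.imwrite("pics/a.png",np.hstack([cv2.resize(P[n]["img"],(400,300)) for n in("scene","side")])[:,:,::-1])
save(P["wrist"],"w")
for t in("lever_hinge","lever_tip","grip_bar","cross_bar","keeper_plate","keeper_far","radio"):
    rs=[]
    for n,p in P.items():
        r=viewer.pinpoint(t,p)
        if r: print(t,n,np.round(r[0]["location"]),round(r[0]["score"],2),np.round(atz(ray(p,r[0]["location"]),104 if t!="radio" else 0))); rs.append(ray(p,r[0]["location"]))
    if len(rs)>1: print("  ",*tri(rs))
print(sensors.state())
E
```

```text
scene [1478.67780732  174.39994694  874.30294644] [-128.49269932   -0.61795124  103.20256938] 421.47441753922186
side [428.06754862 933.94637737 957.76484323] [-131.54440063   -0.77033665 -172.06673688] 351.1440769412047
wrist [574.45062387  81.32677027 385.26523403] [1.63472542e+02 6.26804090e-02 2.54204310e-02] 298.3375023202323
lever_hinge scene [422. 234.] 0.69 [587. 413. 104.]
lever_hinge side [249. 182.] 0.86 [577. -59. 104.]
lever_hinge wrist [255. 237.] 0.64 [576. -49. 104.]
   [613.24308543 212.80130467 302.89663503] [213.3, 78.5, 158.7]
lever_tip scene [270. 195.] 0.54 [519. -14. 104.]
lever_tip side [242. 180.] 0.58 [603. -66. 104.]
lever_tip wrist [262. 207.] 0.74 [583. -17. 104.]
   [586.49187622   0.6580758  159.38504613] [1.5, 4.9, 5.6]
grip_bar scene [217. 190.] 0.65 [ 534. -172.  104.]
grip_bar side [256. 158.] 0.58 [ 573. -209.  104.]
grip_bar wrist [256. 201.] 0.29 [577. -10. 104.]
   [578.97702885 -85.68148805 155.49465142] [65.9, 37.9, 87.8]
cross_bar scene [219. 197.] 0.5 [ 565. -158.  104.]
cross_bar side [256. 172.] 0.61 [ 558. -121.  104.]
cross_bar wrist [24
[... 730 characters left out ...]
 ] [1.3, 2.0, 2.6]
{'time_s': 1.2, 'qpos': array([-1.14502089e+00,  1.83129843e+01,  8.96390737e+01,  8.19674624e-04,
        7.20420234e+01, -1.14544204e+00]), 'qvel': array([ 0.05966635,  0.04643824,  0.04236805, -0.04598292, -0.07111332,
        0.10030332]), 'effort': array([-8.17274795e-04, -4.12360525e+01, -2.32231683e+01,  7.25401123e-02,
        3.79180152e-02,  2.15489587e-05]), 'ee_pos': array([5.75027462e+02, 1.35752282e-02, 2.27964546e+02]), 'ee_rot': array([ 1.79994067e+02, -6.61297129e-04,  9.00001685e+01]), 'force': array([-0.11794336, -0.72428662, -0.49498232]), 'torque': array([ 0.01735472,  0.00779339, -0.00546388]), 'gripper_force': 0.0, 'gripper_width': 91.05036255318663}
```

View pics/a.png

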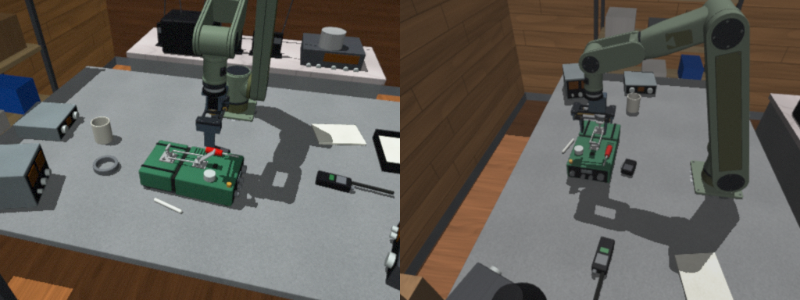

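View pics/w.png

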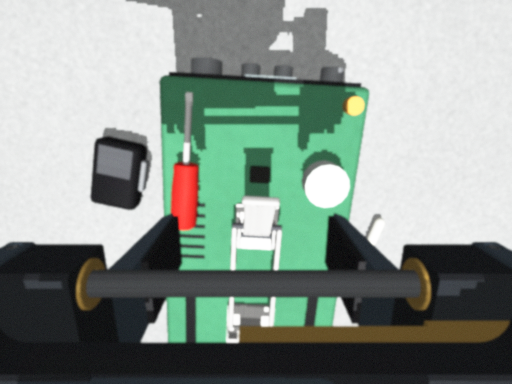

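The pictures show the radio with the latch on its middle. In the wrist view the lever tip is at (258,215) and the keeper at (250,320); the driver lies to the left at (187,195) and the tin to the right at (327,185). The radio's yaw is about -4.5°. I'll turn the tool so the fingers close along the radio's y.

Call:
step_arm(plan=[0,0,0,0,0,0.125,0,0,0,0,0,0.125,0,0,0,0,0,0.125,0,0,0,0,0,0.125,0,0,0,0,0,0.125], hand=4.5)

```text
time_s: 1.62
ee_pos: [575.0, 0.0, 228.0]
ee_rot: [180.0, -0.0, 53.8]
force: [0.4, 0.2, -0.5]
gripper_width: 60.8
gripper_force: 0.0
```

Call:
step_arm(plan=[0,0,0,0,0,0.125,0,0,0,0,0,0.125,0,0,0,0,0,0.125,0,0,0,0,0,0.125,0,0,0,0,0,0.125])

```text
time_s: 2.03
ee_pos: [575.0, 0.0, 228.0]
ee_rot: [180.0, -0.0, 18.0]
force: [0.6, -0.7, -0.8]
gripper_width: 45.2
gripper_force: 0.0
```

Call:
step_arm(plan=[0,0,0,0,0,0.125,0,0,0,0,0,0.125,0,0,0,0,0,0.125,0,0,0,0,0,0.025,0,0,0,0,0,0])

```text
time_s: 2.45
ee_pos: [575.0, -0.0, 228.0]
ee_rot: [-180.0, -0.0, -4.6]
force: [-0.0, 1.1, -0.0]
gripper_width: 45.1
gripper_force: 0.0
```

Call:
step_arm(plan=[0,4,0,0,0,0,0,4,0,0,0,0,0,4,0,0,0,0,-0.2,3,0,0,0,0,0,0,0,0,0,0])

```text
time_s: 2.87
ee_pos: [560.4, -154.5, 227.9]
ee_rot: [179.8, -0.0, -4.8]
force: [0.8, 0.2, -0.4]
gripper_width: 45.2
gripper_force: 0.0
```

```bash
python3 - <<'E'
from h import *
s=sensors.state(); print(s["ee_pos"],s["ee_rot"],s["time_s"],s["gripper_width"])
P={n:viewer.grab_frame(n) for n in("wrist","scene","side")}
save(P["wrist"],"w2")
for t in("lever_tip","grip_bar","cross_bar","keeper_plate","keeper_far","lever_hinge"):
    rs=[]
    for n,p in P.items():
        r=viewer.pinpoint(t,p)
        if r: print(t,n,np.round(r[0]["location"]),round(r[0]["score"],2),np.round(atz(ray(p,r[0]["location"]),104))); rs.append(ray(p,r[0]["location"]))
    if len(rs)>1: print("  ",*tri(rs))
i=cv2.resize(P["scene"]["img"][130:260,150:350],(800,520),interpolation=cv2.INTER_CUBIC); cv2.imwrite("pics/s2.png",i[:,:,::-1])
E
```

```text
[ 560.39968824 -154.50495422  227.89608672] [ 1.79837379e+02 -2.66860400e-03 -4.76569990e+00] 2.8667 45.2135556647359
lever_tip wrist [ 60. 200.] 0.89 [566.  38. 104.]
lever_tip scene [271. 192.] 0.55 [505. -13. 104.]
lever_tip side [291. 214.] 0.64 [410.  85. 104.]
   [483.33500708  27.6717492   74.39761894] [80.9, 46.6, 76.9]
grip_bar wrist [263. 191.] 0.84 [ 559. -164.  104.]
grip_bar scene [218. 194.] 0.73 [ 552. -163.  104.]
grip_bar side [255. 158.] 0.64 [ 575. -211.  104.]
   [ 570.14401681 -161.90454177  129.88100149] [4.2, 11.2, 8.4]
cross_bar wrist [251. 182.] 0.72 [ 568. -153.  104.]
cross_bar side [255. 168.] 0.61 [ 564. -143.  104.]
   [ 565.71685826 -153.11139337   95.98922213] [0.5, 0.5]
keeper_plate wrist [239. 179.] 0.88 [ 572. -141.  104.]
keeper_plate scene [224. 201.] 0.57 [ 579. -136.  104.]
keeper_plate side [251. 168.] 0.57 [ 580. -139.  104.]
   [ 576.5520635  -139.0371574   103.36954647] [5.0, 2.7, 3.9]
keeper_far scene [206. 194.] 0.6 [ 561. -197.  104.]
keeper_far side [258. 159.] 0.8 [ 561. -203.  104.]
   [ 561.43127876 -197.95747748  105.92499428] [1.8, 1.8]
lever_hinge wrist [141. 187.] 0.74 [572. -45. 104.]
lever_hinge scene [253. 208.] 0.65 [586. -48. 104.]
lever_hinge side [251. 183.] 0.85 [568. -53. 104.]
   [572.44453781 -49.37972695 101.24421114] [4.8, 7.1, 6.4]
```

View pics/w2.png

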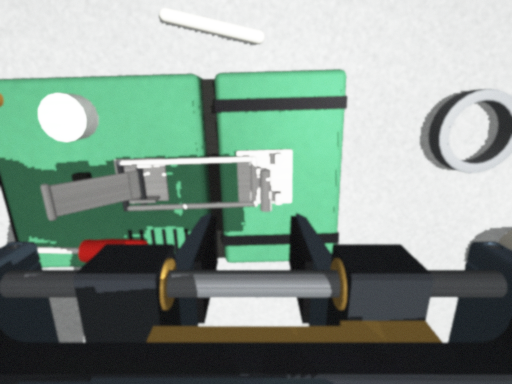

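View pics/s2.png

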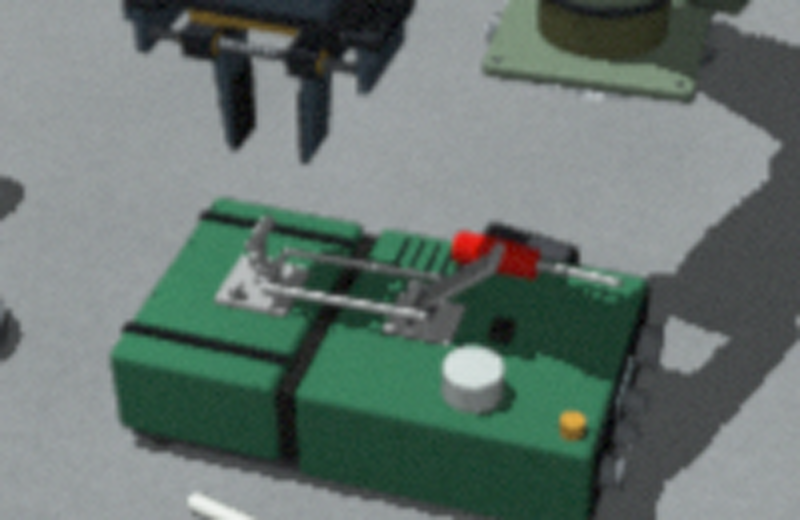

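The wrist view shows the grip bar at (265,190) and the loop wires running left to the lever. The latch lies parallel to the finger-closing line. Bar estimate: about (569.5, -163.5, 138). I'll descend and close gently.

Call:
step_arm(plan=[0.5,0.4,2,0,0,0,0.5,0.4,2,0,0,0,0,0,2,0,0,0,0,0,1.5,0,0,0,0,0,0,0,0,0])

```text
time_s: 4.33
ee_pos: [568.4, -157.7, 149.5]
ee_rot: [-179.9, 0.4, -4.6]
force: [-1.0, 0.1, 0.3]
gripper_width: 44.6
gripper_force: 0.0
```

```bash
python3 - <<'E'
from h import *
s=sensors.state(); print(s["ee_pos"],s["ee_rot"],s["force"])
P={n:viewer.grab_frame(n) for n in("wrist","side")}
save(P["wrist"],"w3")
for n,p in P.items():
  for t in("grip_bar","cross_bar","keeper_plate","keeper_far"):
    r=viewer.pinpoint(t,p)
    if r: print(n,t,np.round(r[0]["location"]),round(r[0]["score"],2),[np.round(atz(ray(p,r[0]["location"]),z)) for z in(98,110,138)])
E
```

```text
[ 568.39895129 -157.65243182  149.53929849] [-179.91388023    0.39408062   -4.55137498] [-1.01196437  0.09702082  0.34617674]
wrist grip_bar [266. 238.] 0.74 [array([ 549., -165.,   98.]), array([ 555., -165.,  110.]), array([ 569., -165.,  138.])]
wrist cross_bar [252. 220.] 0.62 [array([ 565., -156.,   98.]), array([ 570., -156.,  110.]), array([ 581., -158.,  138.])]
wrist keeper_plate [232. 213.] 0.96 [array([ 572., -141.,   98.]), array([ 577., -143.,  110.]), array([ 587., -146.,  138.])]
side grip_bar [254. 159.] 0.59 [array([ 580., -212.,   98.]), array([ 578., -196.,  110.]), array([ 573., -159.,  138.])]
side cross_bar [253. 167.] 0.65 [array([ 575., -158.,   98.]), array([ 573., -143.,  110.]), array([ 568., -108.,  138.])]
side keeper_plate [253. 171.] 0.6 [array([ 570., -130.,   98.]), array([ 568., -115.,  110.]), array([563., -80., 138.])]
```

View pics/w3.png

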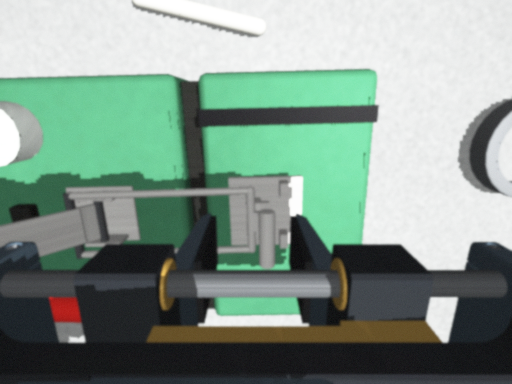

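The bar is at (267,240) between the fingers, whose midline is at about column 255. It sits about 6-7 mm further to -y, so I'll shift, lower and close.

Call:
step_arm(plan=[0.1,0.7,0,0,0,0,0,0,0.4,0,0,0,0,0,0.4,0,0,0,0,0,0,0,0,0,0,0,0,0,0,0])

```text
time_s: 5.25
ee_pos: [570.6, -165.1, 144.3]
ee_rot: [-180.0, 0.1, -4.5]
force: [-0.5, -0.6, 0.2]
gripper_width: 45.1
gripper_force: 0.0
```

Call:
step_arm(plan=[0,0,0,0,0,0,0,0,0,0,0,0,0,0,0,0,0,0,0,0,0,0,0,0,0,0,0,0,0,0], hand=0.6, newtons=12)

```text
time_s: 5.67
ee_pos: [571.0, -165.2, 145.1]
ee_rot: [180.0, -0.0, -4.5]
force: [0.1, -0.0, -0.3]
gripper_width: 14.6
gripper_force: 0.0
```

Call:
step_arm(plan=[0,0,0,0,0,0,0,0,0,0,0,0,0,0,0,0,0,0,0,0,0,0,0,0])

```text
time_s: 6.0
ee_pos: [570.9, -165.4, 145.1]
ee_rot: [180.0, -0.0, -4.5]
force: [-1.2, -1.4, 1.9]
gripper_width: 9.5
gripper_force: 12.0
```

Bar gripped. I'll lift it a little and pull to -y.

Call:
step_arm(plan=[0,0,-0.3,0,0,0,0,0,-0.2,0,0,0,0,0.2,0,0,0,0,0,0.2,0,0,0,0,0,0,0,0,0,0])

```text
time_s: 6.42
ee_pos: [570.6, -168.9, 149.8]
ee_rot: [-180.0, 0.0, -4.5]
force: [-1.7, 3.3, -0.3]
gripper_width: 9.8
gripper_force: 12.0
```

Call:
step_arm(plan=[0,0.2,0,0,0,0,0,0.2,0,0,0,0,0,0,0,0,0,0,0,0,0,0,0,0,0,0,0,0,0,0])

```text
time_s: 6.83
ee_pos: [570.3, -173.7, 150.1]
ee_rot: [179.9, -0.0, -4.5]
force: [-0.2, 2.1, 0.5]
gripper_width: 9.6
gripper_force: 12.0
```

```bash
python3 - <<'E'
from h import *
s=sensors.state(); print(s["ee_pos"],s["force"])
P={n:viewer.grab_frame(n) for n in("wrist","scene")}
p=P["wrist"]
cv2.imwrite("pics/w4.png",cv2.resize(p["img"][150:290,150:350],(800,560),interpolation=cv2.INTER_CUBIC)[:,:,::-1])
for t in("grip_bar","cross_bar","keeper_plate","lever_tip"):
    for n in P:
        r=viewer.pinpoint(t,P[n])
        if r: print(n,t,np.round(r[0]["location"]),round(r[0]["score"],2),[np.round(atz(ray(P[n],r[0]["location"]),z)) for z in(98,110,138)])
E
```

```text
[ 570.34132254 -173.69729712  150.11459985] [-0.2056141   2.06162913  0.54508968]
wrist grip_bar [251. 246.] 0.66 [array([ 546., -170.,   98.]), array([ 552., -170.,  110.]), array([ 566., -172.,  138.])]
scene grip_bar [214. 185.] 0.68 [array([ 506., -191.,   98.]), array([ 521., -186.,  110.]), array([ 556., -172.,  138.])]
wrist cross_bar [237. 228.] 0.55 [array([ 562., -161.,   98.]), array([ 567., -162.,  110.]), array([ 579., -164.,  138.])]
scene cross_bar [215. 196.] 0.56 [array([ 554., -173.,   98.]), array([ 569., -168.,  110.]), array([ 602., -155.,  138.])]
wrist keeper_plate [210. 217.] 0.94 [array([ 572., -141.,   98.]), array([ 577., -144.,  110.]), array([ 587., -149.,  138.])]
scene keeper_plate [222. 201.] 0.87 [array([ 574., -145.,   98.]), array([ 588., -140.,  110.]), array([ 620., -129.,  138.])]
scene lever_tip [261. 183.] 0.83 [array([458., -57.,  98.]), array([473., -53., 110.]), array([510., -45., 138.])]
```

View pics/w4.png

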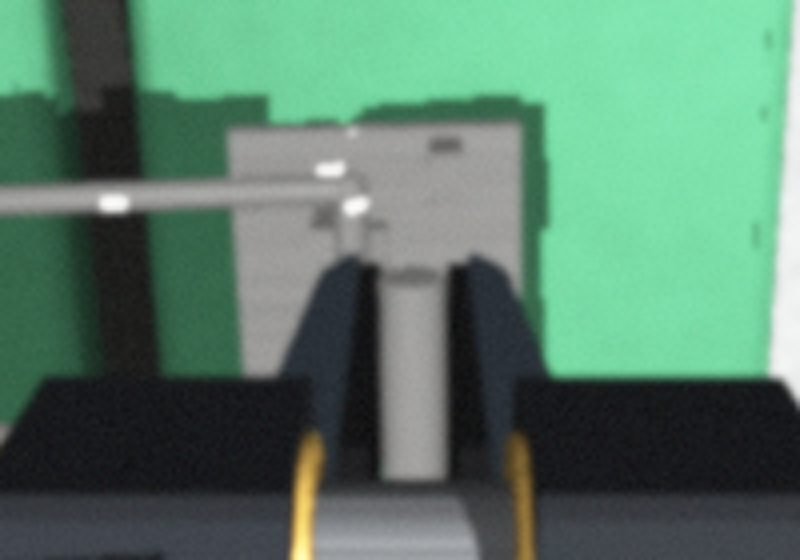

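The crop shows the bar at column 350, over the plate (228-522) and still on its hook side. I'll lower gently until contact.

Call:
step_arm(plan=[0,0,0.15,0,0,0,0,0,0.15,0,0,0,0,0,0.1,0,0,0,0,0,0,0,0,0,0,0,0,0,0,0])

```text
time_s: 7.75
ee_pos: [570.4, -173.2, 145.9]
ee_rot: [180.0, -0.0, -4.5]
force: [0.7, -1.3, -0.5]
gripper_width: 9.8
gripper_force: 12.0
```

Call:
step_arm(plan=[0,0,0.1,0,0,0,0,0,0,0,0,0,0,0,0,0,0,0])

```text
time_s: 8.0
ee_pos: [570.3, -173.1, 144.9]
ee_rot: [-180.0, -0.0, -4.5]
force: [0.3, -1.6, 0.5]
gripper_width: 9.6
gripper_force: 12.0
```

Call:
step_arm(plan=[0,0,0.1,0,0,0,0,0,0,0,0,0,0,0,0,0,0,0])

```text
time_s: 8.25
ee_pos: [570.4, -173.2, 144.3]
ee_rot: [180.0, -0.0, -4.5]
force: [-0.3, -0.6, 2.6]
gripper_width: 9.3
gripper_force: 12.0
```

Contact at about 2.6 N, on top of the hook. I'll slide to -y in small steps.

Call:
step_arm(plan=[0,0.1,0,0,0,0,0,0,0,0,0,0,0,0.1,0,0,0,0,0,0,0,0,0,0])

```text
time_s: 8.58
ee_pos: [570.3, -173.8, 144.2]
ee_rot: [-179.8, -0.0, -4.6]
force: [0.3, 5.3, 3.7]
gripper_width: 9.9
gripper_force: 12.0
```

Call:
step_arm(plan=[0,0.1,0.03,0,0,0,0,0,0,0,0,0,0,0.1,0.03,0,0,0,0,0,0,0,0,0])

```text
time_s: 8.92
ee_pos: [570.3, -174.9, 144.0]
ee_rot: [-179.8, -0.0, -4.6]
force: [-1.0, 6.9, 6.7]
gripper_width: 9.8
gripper_force: 12.0
```

Call:
step_arm(plan=[0,0.1,0.03,0,0,0,0,0,0,0,0,0,0,0.1,0.03,0,0,0,0,0,0,0,0,0])

```text
time_s: 9.25
ee_pos: [570.3, -176.4, 143.8]
ee_rot: [-179.7, -0.1, -4.6]
force: [-0.7, 9.9, 9.5]
gripper_width: 9.9
gripper_force: 12.0
```

Call:
step_arm(plan=[0,0.05,-0.15,0,0,0,0,0,0,0,0,0,0,0.1,0,0,0,0,0,0,0,0,0,0])

```text
time_s: 9.58
ee_pos: [569.8, -180.4, 144.1]
ee_rot: [-180.0, -0.0, -4.5]
force: [0.7, 3.1, 2.3]
gripper_width: 9.6
gripper_force: 12.0
```

Call:
step_arm(plan=[0,0.1,0,0,0,0,0,0,0,0,0,0,0,0.1,0,0,0,0,0,0,0,0,0,0])

```text
time_s: 9.92
ee_pos: [569.6, -183.3, 144.0]
ee_rot: [180.0, -0.0, -4.5]
force: [1.5, 0.3, -0.1]
gripper_width: 9.6
gripper_force: 12.0
```

The bar jumped ahead and the vertical force vanished, so it may have passed the nose. I'll lower to probe.

Call:
step_arm(plan=[0,0,0.1,0,0,0,0,0,0,0,0,0,0,0,0.1,0,0,0,0,0,0,0,0,0])

```text
time_s: 10.25
ee_pos: [569.6, -183.4, 142.5]
ee_rot: [179.9, -0.0, -4.5]
force: [0.6, -1.2, 1.4]
gripper_width: 9.6
gripper_force: 12.0
```

Call:
step_arm(plan=[0,0,0.1,0,0,0,0,0,0,0,0,0])

```text
time_s: 10.42
ee_pos: [569.7, -183.5, 142.0]
ee_rot: [179.9, -0.1, -4.5]
force: [-0.9, -2.7, 4.1]
gripper_width: 9.6
gripper_force: 12.0
```

Contact is about 2 mm lower: that is the end blocks. I'll slide back to +y until it drops.

Call:
step_arm(plan=[0,-0.1,0,0,0,0,0,0,0,0,0,0,0,-0.1,0,0,0,0,0,0,0,0,0,0])

```text
time_s: 10.75
ee_pos: [569.8, -183.2, 142.1]
ee_rot: [179.7, -0.1, -4.5]
force: [-1.5, -8.2, 4.4]
gripper_width: 9.8
gripper_force: 12.0
```

Call:
step_arm(plan=[0,-0.1,0,0,0,0,0,0,0,0,0,0,0,-0.1,0,0,0,0,0,0,0,0,0,0])

```text
time_s: 11.08
ee_pos: [569.8, -182.9, 142.1]
ee_rot: [179.5, -0.1, -4.4]
force: [-2.4, -12.5, 4.2]
gripper_width: 9.5
gripper_force: 12.0
```

Call:
step_arm(plan=[0,0.2,0.05,0,0,0,0,0,0,0,0,0,0,0.1,0.05,0,0,0,0,0,0,0,0,0])

```text
time_s: 11.42
ee_pos: [569.8, -183.5, 141.7]
ee_rot: [179.8, -0.1, -4.5]
force: [-1.3, -5.6, 7.3]
gripper_width: 9.6
gripper_force: 12.0
```

Call:
step_arm(plan=[0,0.1,0,0,0,0,0,0,0,0,0,0,0,0,0,0,0,0])

```text
time_s: 11.67
ee_pos: [569.8, -183.9, 141.3]
ee_rot: [179.9, -0.1, -4.5]
force: [-1.4, -4.0, 5.5]
gripper_width: 9.2
gripper_force: 12.0
```

It is sinking slightly as I ease the y force. I'll continue in small -y steps.

Call:
step_arm(plan=[0,0.05,0,0,0,0,0,0,0,0,0,0,0,0.05,0,0,0,0,0,0,0,0,0,0])

```text
time_s: 12.0
ee_pos: [569.7, -184.2, 140.6]
ee_rot: [179.9, -0.1, -4.5]
force: [0.4, -3.6, 4.7]
gripper_width: 9.6
gripper_force: 12.0
```

Call:
step_arm(plan=[0,0.05,0,0,0,0,0,0,0,0,0,0,0,0.05,0,0,0,0,0,0,0,0,0,0])

```text
time_s: 12.33
ee_pos: [569.5, -184.4, 140.0]
ee_rot: [-180.0, -0.0, -4.5]
force: [0.9, -2.1, 3.6]
gripper_width: 9.6
gripper_force: 12.0
```

It is sinking along the nose's corner (4 mm below the hook-top contact). I'll keep lowering.

Call:
step_arm(plan=[0,0.03,0.1,0,0,0,0,0,0,0,0,0,0,0.03,0.1,0,0,0,0,0,0,0,0,0])

```text
time_s: 12.67
ee_pos: [569.4, -184.9, 137.9]
ee_rot: [-180.0, 0.0, -4.5]
force: [1.0, -1.4, 0.9]
gripper_width: 9.8
gripper_force: 12.0
```

Call:
step_arm(plan=[0,0.03,0.1,0,0,0,0,0,0,0,0,0,0,0,0.1,0,0,0,0,0,0,0,0,0])

```text
time_s: 13.0
ee_pos: [569.3, -185.3, 136.0]
ee_rot: [-180.0, 0.0, -4.5]
force: [1.8, -0.5, 0.7]
gripper_width: 9.9
gripper_force: 12.0
```

Call:
step_arm(plan=[0,0,0.1,0,0,0,0,0,0.1,0,0,0,0,0,0.1,0,0,0,0,0,0,0,0,0])

```text
time_s: 13.33
ee_pos: [569.3, -185.5, 132.9]
ee_rot: [-180.0, 0.0, -4.5]
force: [2.4, -0.6, -0.3]
gripper_width: 9.8
gripper_force: 12.0
```

Call:
step_arm(plan=[0,0,0.1,0,0,0,0,0,0,0,0,0,0,0,0.05,0,0,0,0,0,0,0,0,0])

```text
time_s: 13.67
ee_pos: [569.3, -185.6, 131.7]
ee_rot: [180.0, 0.0, -4.5]
force: [1.0, -1.0, 0.1]
gripper_width: 9.6
gripper_force: 12.0
```

Call:
step_arm(plan=[0,0,0.1,0,0,0,0,0,0,0,0,0])

```text
time_s: 13.83
ee_pos: [569.2, -185.6, 130.6]
ee_rot: [180.0, 0.0, -4.5]
force: [2.2, -1.7, -0.1]
gripper_width: 9.5
gripper_force: 12.0
```

Call:
step_arm(plan=[0,0,0.1,0,0,0,0,0,0,0,0,0])

```text
time_s: 14.0
ee_pos: [569.3, -185.6, 129.6]
ee_rot: [180.0, 0.0, -4.5]
force: [2.2, -1.6, 0.6]
gripper_width: 9.3
gripper_force: 12.0
```

Call:
step_arm(plan=[0,0,0.1,0,0,0,0,0,0,0,0,0])

```text
time_s: 14.17
ee_pos: [569.4, -185.7, 129.2]
ee_rot: [180.0, -0.0, -4.5]
force: [0.6, -0.7, 2.6]
gripper_width: 9.7
gripper_force: 12.0
```

Call:
step_arm(plan=[0,-0.1,0,0,0,0,0,-0.1,0,0,0,0,0,-0.1,0,0,0,0,0,0,0,0,0,0])

```text
time_s: 14.5
ee_pos: [569.6, -183.0, 129.1]
ee_rot: [179.9, -0.0, -4.5]
force: [1.2, -5.4, 4.3]
gripper_width: 9.8
gripper_force: 12.0
```

Call:
step_arm(plan=[0,-0.1,0,0,0,0,0,-0.1,0,0,0,0,0,0,0,0,0,0])

```text
time_s: 14.75
ee_pos: [569.8, -180.9, 129.1]
ee_rot: [179.9, -0.0, -4.5]
force: [0.5, -5.1, 5.0]
gripper_width: 9.7
gripper_force: 12.0
```

The bottom was reached and it is sliding under the nose. I'll continue to the post.

Call:
step_arm(plan=[0,-0.1,0,0,0,0,0,-0.1,0,0,0,0,0,0,0,0,0,0])

```text
time_s: 15.0
ee_pos: [569.8, -180.7, 129.2]
ee_rot: [179.7, -0.0, -4.5]
force: [-0.2, -10.0, 4.6]
gripper_width: 9.5
gripper_force: 12.0
```

Call:
step_arm(plan=[0,-0.1,0,0,0,0,0,0,0,0,0,0])

```text
time_s: 15.17
ee_pos: [569.9, -180.6, 129.2]
ee_rot: [179.7, -0.0, -4.5]
force: [-0.0, -12.1, 3.1]
gripper_width: 9.6
gripper_force: 12.0
```

Call:
step_arm(plan=[0,-0.1,-0.05,0,0,0,0,0,0,0,0,0,0,0,0,0,0,0])

```text
time_s: 15.42
ee_pos: [569.8, -180.4, 129.2]
ee_rot: [179.6, -0.0, -4.5]
force: [-0.6, -14.6, 1.3]
gripper_width: 9.5
gripper_force: 12.0
```

```bash
python3 - <<'E'
from h import *
P={n:viewer.grab_frame(n) for n in("wrist","scene")}
cv2.imwrite("pics/s5.png",cv2.resize(P["scene"]["img"][140:240,170:310],(800,571),interpolation=cv2.INTER_CUBIC)[:,:,::-1])
for t in("grip_bar","cross_bar","keeper_plate","lever_tip"):
    for n in P:
        r=viewer.pinpoint(t,P[n])
        if r: print(n,t,np.round(r[0]["location"]),round(r[0]["score"],2),[np.round(atz(ray(P[n],r[0]["location"]),z)) for z in(98,130,172)])
E
```

```text
wrist grip_bar [252. 246.] 0.73 [array([ 556., -178.,   98.]), array([ 572., -180.,  130.]), array([ 593., -181.,  172.])]
scene grip_bar [211. 191.] 0.59 [array([ 536., -190.,   98.]), array([ 575., -175.,  130.]), array([ 626., -156.,  172.])]
wrist cross_bar [232. 228.] 0.79 [array([ 570., -166.,   98.]), array([ 584., -169.,  130.]), array([ 602., -174.,  172.])]
scene cross_bar [213. 200.] 0.62 [array([ 577., -172.,   98.]), array([ 614., -157.,  130.]), array([ 663., -139.,  172.])]
wrist keeper_plate [196. 230.] 0.73 [array([ 571., -141.,   98.]), array([ 584., -149.,  130.]), array([ 602., -159.,  172.])]
scene keeper_plate [224. 200.] 0.58 [array([ 568., -142.,   98.]), array([ 605., -129.,  130.]), array([ 655., -111.,  172.])]
scene lever_tip [251. 187.] 0.81 [array([488., -80.,  98.]), array([528., -69., 130.]), array([582., -55., 172.])]
```

View pics/s5.png

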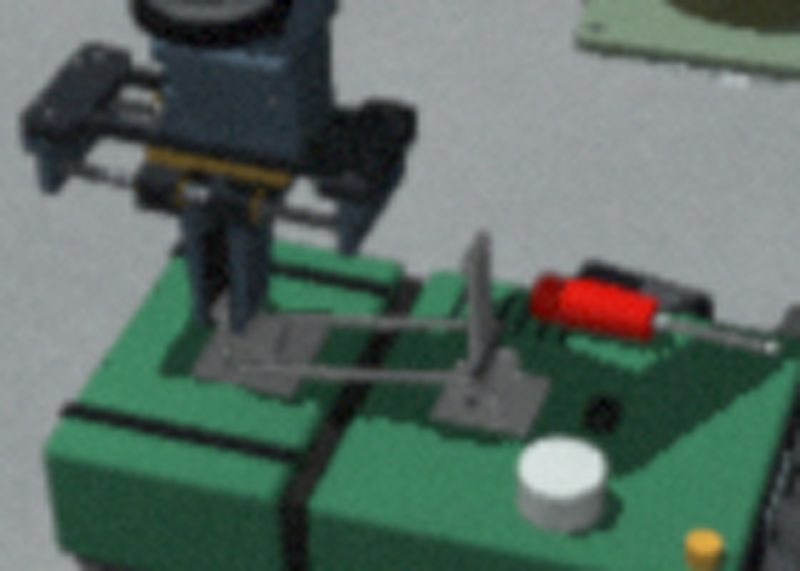

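The lever stands nearly upright and the cross bar is about 25 mm to -y of the plate point, stopped by the post. I'll check the hooking with a light lift.

Call:
step_arm(plan=[0,0.2,-0.2,0,0,0,0,0,-0.2,0,0,0,0,0,-0.1,0,0,0,0,0,0,0,0,0])

```text
time_s: 16.25
ee_pos: [569.5, -180.0, 132.5]
ee_rot: [179.9, 0.1, -4.5]
force: [1.8, -9.1, -6.3]
gripper_width: 9.9
gripper_force: 12.0
```

Held at -6 N: the bar is caught under the hook. I'll lower it back and release.

Call:
step_arm(plan=[0,0.1,0.15,0,0,0,0,0,0.15,0,0,0,0,0,0,0,0,0])

```text
time_s: 16.5
ee_pos: [569.8, -180.4, 131.1]
ee_rot: [179.9, -0.0, -4.5]
force: [-0.1, -6.9, 2.3]
gripper_width: 9.8
gripper_force: 12.0
```

Call:
step_arm(plan=[0,0,0,0,0,0,0,0,0,0,0,0,0,0,0,0,0,0,0,0,0,0,0,0], hand=3.2)

```text
time_s: 16.83
ee_pos: [569.1, -178.6, 130.6]
ee_rot: [-179.9, 0.1, -4.6]
force: [0.9, -0.5, 0.2]
gripper_width: 31.3
gripper_force: 0.0
```

Call:
step_arm(plan=[0,0,-1.5,0,0,0,0,0,-2.5,0,0,0,0,0,-2.5,0,0,0,0,0,-1.5,0,0,0,0,0,0,0,0,0])

```text
time_s: 17.25
ee_pos: [571.5, -179.6, 214.8]
ee_rot: [180.0, -0.4, -4.5]
force: [0.9, 0.2, -0.1]
gripper_width: 32.3
gripper_force: 0.0
```

```bash
python3 - <<'E'
from h import *
print(sensors.state()["ee_pos"])
P={n:viewer.grab_frame(n) for n in("wrist","scene","side")}
cv2.imwrite("pics/w6.png",P["wrist"]["img"][:,:,::-1])
for t,z in(("tin",90),("lever_tip",172),("lever_hinge",104),("cross_bar",98),("keeper_plate",98)):
    rs=[]
    for n in P:
        r=viewer.pinpoint(t,P[n])
        if r: rs.append(ray(P[n],r[0]["location"])); print(n,t,np.round(r[0]["location"]),round(r[0]["score"],2),np.round(atz(rs[-1],z)))
    if len(rs)>1: print(*tri(rs))
E
```

```text
[ 571.49644023 -179.60881097  214.82722576]
wrist tin [ 48. 133.] 0.65 [642.   8.  90.]
scene tin [269. 226.] 0.53 [635.  10.  90.]
side tin [230. 194.] 0.58 [640.   2.  90.]
[640.05716953   7.79254781  93.48725946] [2.9, 2.7, 2.0]
wrist lever_tip [ 76. 226.] 0.71 [578. -51. 172.]
scene lever_tip [250. 184.] 0.53 [569. -61. 172.]
side lever_tip [250. 180.] 0.54 [561.  13. 172.]
[566.01494506 -43.58459681 151.06450628] [7.8, 24.6, 21.1]
wrist lever_hinge [113. 204.] 0.81 [573. -46. 104.]
scene lever_hinge [254. 208.] 0.84 [590. -47. 104.]
side lever_hinge [249. 180.] 0.57 [578. -68. 104.]
[578.45636783 -51.31528192 107.84897108] [4.8, 10.8, 8.5]
wrist cross_bar [238. 197.] 0.69 [ 569. -164.   98.]
scene cross_bar [216. 200.] 0.63 [ 570. -165.   98.]
side cross_bar [255. 165.] 0.38 [ 571. -172.   98.]
[ 570.36445548 -165.22758413  100.68749474] [1.2, 2.2, 1.8]
wrist keeper_plate [215. 197.] 0.8 [ 570. -143.   98.]
scene keeper_plate [224. 200.] 0.62 [ 565. -141.   98.]
side keeper_plate [252. 170.] 0.59 [ 577. -140.   98.]
[ 573.01857526 -140.06482413  101.66735959] [3.8, 2.9, 5.1]
```

View pics/w6.png

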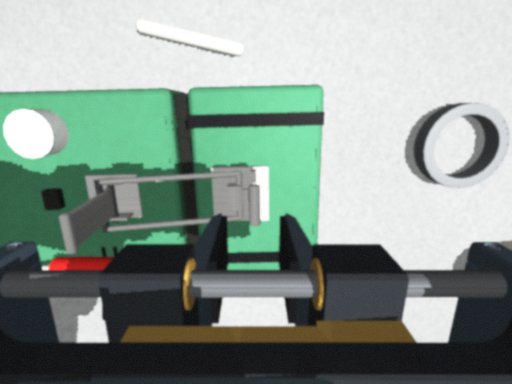

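The wrist view shows the lever upright at (85,220) and the loop hooked at the keeper; the tin at (35,135) is well clear of the push path. I'll close the fingers and move to the -y side of the lever.

Call:
step_arm(plan=[0,-2.5,0,0,0,0,-0.4,-2.5,0,0,0,0,0,-2.5,1,0,0,0,0,-2.2,1.5,0,0,0,0,0,1.5,0,0,0], hand=0)

```text
time_s: 18.57
ee_pos: [573.9, -79.1, 171.5]
ee_rot: [-179.9, -0.1, -4.4]
force: [0.2, 0.1, -0.3]
gripper_width: 1.9
gripper_force: 0.0
```

Call:
step_arm(plan=[0,0,0,0,0,0,0,0,0,0,0,0,0,0,0,0,0,0])

```text
time_s: 18.82
ee_pos: [574.1, -83.1, 172.1]
ee_rot: [180.0, -0.1, -4.6]
force: [0.1, -1.1, -0.1]
gripper_width: 0.7
gripper_force: 0.0
```

Call:
step_arm(plan=[0,-0.3,0,0,0,0,0,-0.3,0,0,0,0,0,-0.3,0,0,0,0,0,0,0,0,0,0])

```text
time_s: 19.15
ee_pos: [574.4, -73.3, 171.7]
ee_rot: [-180.0, -0.1, -4.5]
force: [-0.5, -0.5, 0.3]
gripper_width: 0.9
gripper_force: 0.0
```

Call:
step_arm(plan=[0,-0.3,-0.3,0,0,0,0,-0.3,-0.3,0,0,0,0,0,0,0,0,0])

```text
time_s: 19.4
ee_pos: [575.2, -67.1, 178.2]
ee_rot: [-180.0, -0.1, -4.5]
force: [-1.3, 0.4, 0.6]
gripper_width: 0.3
gripper_force: 0.0
```

Call:
step_arm(plan=[0,-0.3,0,0,0,0,0,-0.3,0,0,0,0,0,0,0,0,0,0])

```text
time_s: 19.65
ee_pos: [575.4, -62.0, 177.8]
ee_rot: [179.9, -0.1, -4.5]
force: [-0.4, -2.7, 3.1]
gripper_width: 0.8
gripper_force: 1.7
```

Contact at about 2.7 N. Now I'll follow the lever's arc in steps.

Call:
step_arm(plan=[0,-0.5,-0.1,0,0,0,0,-0.5,0,0,0,0,0,-0.6,0.1,0,0,0,0,-0.6,0.2,0,0,0,0,0,0,0,0,0])

```text
time_s: 20.07
ee_pos: [576.7, -40.3, 175.6]
ee_rot: [179.8, 0.0, -4.5]
force: [-1.3, -7.0, 4.8]
gripper_width: 0.4
gripper_force: 3.7
```

Call:
step_arm(plan=[0,-0.4,0.15,0,0,0,0,-0.4,0.15,0,0,0,0,-0.4,0.2,0,0,0,0,0,0,0,0,0])

```text
time_s: 20.4
ee_pos: [577.4, -28.7, 171.3]
ee_rot: [179.8, 0.0, -4.5]
force: [-2.0, -6.1, 8.6]
gripper_width: 0.6
gripper_force: 4.8
```

Call:
step_arm(plan=[0,-0.3,0.2,0,0,0,0,-0.4,0.25,0,0,0,0,-0.3,0.25,0,0,0,0,0,0,0,0,0])

```text
time_s: 20.73
ee_pos: [578.2, -18.1, 164.6]
ee_rot: [179.9, -0.0, -4.5]
force: [-4.3, -4.0, 9.8]
gripper_width: 0.4
gripper_force: 5.0
```

Forces are steady at about 11 N and it is tracking the arc (about 0.8 rad).

Call:
step_arm(plan=[0,-0.3,0.3,0,0,0,0,-0.3,0.3,0,0,0,0,-0.25,0.3,0,0,0,0,0,0,0,0,0])

```text
time_s: 21.07
ee_pos: [578.8, -8.6, 155.2]
ee_rot: [-180.0, 0.0, -4.5]
force: [-3.0, -1.1, 8.6]
gripper_width: 0.5
gripper_force: 3.8
```

Call:
step_arm(plan=[0,-0.2,0.35,0,0,0,0,-0.2,0.35,0,0,0,0,-0.2,0.35,0,0,0,0,0,0,0,0,0])

```text
time_s: 21.4
ee_pos: [579.4, -1.7, 144.1]
ee_rot: [-179.9, 0.0, -4.6]
force: [-0.8, 0.4, 3.7]
gripper_width: 0.4
gripper_force: 1.8
```

Call:
step_arm(plan=[0,-0.15,0.4,0,0,0,0,-0.15,0.4,0,0,0,0,-0.1,0.4,0,0,0,0,0,0,0,0,0])

```text
time_s: 21.73
ee_pos: [579.4, 1.2, 130.5]
ee_rot: [-180.0, 0.1, -4.5]
force: [-0.6, -0.5, -0.0]
gripper_width: 0.5
gripper_force: 0.0
```

The force has gone to zero near flat. I'll press down gently to the stop, then look.

Call:
step_arm(plan=[0,-0.05,0.3,0,0,0,0,0,0.3,0,0,0,0,0,0.2,0,0,0,0,0,0,0,0,0])

```text
time_s: 22.07
ee_pos: [579.8, 1.1, 123.0]
ee_rot: [180.0, 0.1, -4.5]
force: [0.4, 0.5, -0.2]
gripper_width: 0.0
gripper_force: 0.0
```

Call:
step_arm(plan=[0,0,0.15,0,0,0,0,0,0,0,0,0])

```text
time_s: 22.23
ee_pos: [580.1, 1.1, 122.1]
ee_rot: [-180.0, 0.0, -4.5]
force: [0.1, 0.4, 1.0]
gripper_width: 0.7
gripper_force: 0.0
```

Call:
step_arm(plan=[0,0,0.15,0,0,0,0,0,0.1,0,0,0,0,0,0,0,0,0])

```text
time_s: 22.48
ee_pos: [580.4, 1.1, 121.1]
ee_rot: [-180.0, -0.1, -4.5]
force: [-2.5, -1.0, 6.1]
gripper_width: 0.4
gripper_force: 3.4
```

Call:
step_arm(plan=[0,0,0.15,0,0,0,0,0,0,0,0,0])

```text
time_s: 22.65
ee_pos: [580.5, 1.2, 121.0]
ee_rot: [-180.0, -0.1, -4.5]
force: [-4.5, -0.6, 14.4]
gripper_width: 0.3
gripper_force: 7.0
```

Call:
step_arm(plan=[0,0,-1,0,0,0,0,0,-2.5,0,0,0,0,0,-3,0,0,0,0,3,-3,0,0,0,0,4,0,0,0,0])

```text
time_s: 23.07
ee_pos: [578.3, -66.9, 219.4]
ee_rot: [-180.0, -0.7, -4.3]
force: [1.2, -1.1, 0.7]
gripper_width: 0.8
gripper_force: 0.0
```

```bash
python3 - <<'E'
from h import *
P={n:viewer.grab_frame(n) for n in("wrist","scene")}
a=cv2.resize(P["wrist"]["img"],(400,300)); b=cv2.resize(P["scene"]["img"][150:240,180:300],(400,300),interpolation=cv2.INTER_CUBIC)
cv2.imwrite("pics/f.png",np.hstack([a,b])[:,:,::-1])
for t,z in(("lever_tip",107),("cross_bar",98),("keeper_plate",98),("keeper_far",98),("grip_bar",128)):
    for n in P:
        r=viewer.pinpoint(t,P[n])
        if r: print(n,t,round(r[0]["score"],2),np.round(atz(ray(P[n],r[0]["location"]),z)))
E
```

```text
wrist lever_tip 0.79 [580.  23. 107.]
scene lever_tip 0.93 [582.  18. 107.]
wrist cross_bar 0.81 [ 572. -154.   98.]
scene cross_bar 0.63 [ 568. -157.   98.]
wrist keeper_plate 0.88 [ 570. -130.   98.]
scene keeper_plate 0.83 [ 574. -128.   98.]
wrist keeper_far 0.65 [ 571. -183.   98.]
wrist grip_bar 0.93 [ 569. -160.  128.]
```

View pics/f.png

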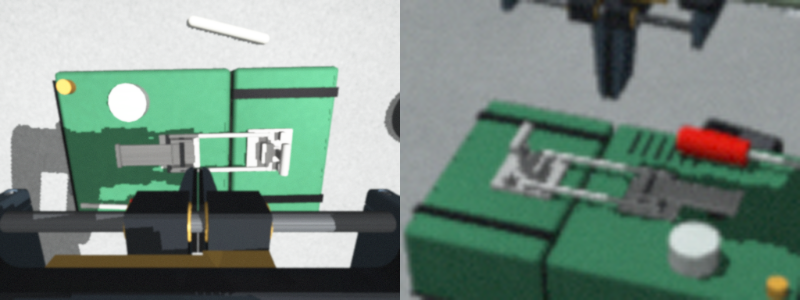

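The lever lies flat, from (118,155) to (190,152) in the wrist half. The loop is hooked at (285,152). The keeper has moved about 12 mm to +y, so the battery box is drawn in. Handing in.

```bash
python3 -c "
from workcell import env
print(env.job_done())"
```

```text
the job is handed in; nothing more can be done
None
```

The battery box is latched and the job is handed in: the lever stayed flat, the cross bar is hooked, and the last pictures put the box about 12 mm further in. The judge's result was not shown.

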